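# Clamp a block in the hinged fixture and shoot its bolt

### The job

Clamp the aluminium block for drilling: load it into the hinged clamping jig, flat on the rests between the locating pins, and swing the leaf down onto it. Press the leaf down against its sprung pad and push the red-knobbed bolt across until it is fully home in the keeper; the brass strike plate is adjustable and its height is not known, so feel for its hole and never ram the bolt against it. Leave the drill bit, the centre punch and the nut where they lie.

Things in the scene. Friction and masses are not known exactly. Their poses are not given: they have to be found in the camera images.
- jig: Hinged clamping fixture (the jig) screwed to the bench. Dark base plate 230 x 140 x 14 mm (x -115..115, y -55..85). Origin on the bench surface below the middle of the nest; x points from the open front to the hinge, y to the keeper, z up. Hinge cheeks at x = 79..105, y = +-37..50, up to z = 85.
- nest (a point): Middle of the block's place, at rest height: jig (0, 0, 20) mm, axes as the jig. Two rests and eight 8 mm dowel pins (11 mm above the rests, tops tapered over 4 mm) take the block with its length along x: 41 mm between side pins (x = +-38, y = +-24.5), 113 mm between end pins (x = +-60.5, y = +-10).
- block: Loose sawn aluminium block, 36 x 108 x 36 mm (x, y, z), about 0.38 kg. Origin in the centre of its underside, y along its length. In the nest its origin is at nest and its y lies along the jig's x; either way round will do.
- leaf (a joint): Hinge of the aluminium leaf, axis jig y through leaf_hinge, rad: 0 level (shut), grows as it swings up and away; about 1.7 open; stops at -0.065 and 1.95. Stiff (0.4 N m): it stays where left. Leaf, with two windows, 10 mm thick, 70 mm wide to 174 mm from the hinge, then a thumb tab 36 mm wide to 204 mm; level, its top is at jig z = 77.
- leaf_hinge (a point): Centre of the leaf's hinge axis, at jig (92, 0, 72) mm.
- leaf_tab (a point): Point on the outer (upper) face of the leaf's thumb tab, on its centre line, 193 mm from the hinge axis, 11 mm from the leaf's end, 5 mm outside the leaf's middle plane. With the leaf open this face looks away from the open front, to jig +x.
- leaf_pad (a point): Black sprung pad under the leaf, 90 mm from the hinge axis. It meets the loaded block at about 0.075 rad and pushes back with 7 N, then 1.2 N/mm, so the leaf springs up when let go; holding it down takes 5 to 12 N at the knob. Point: in the leaf's middle plane above the pad.
- bolt (a joint): Travel of the sliding bolt across the leaf along jig +y, m: 0 drawn back, 0.030 fully home; 1.5 N friction. Its tip meets the strike plate at 0.011 and is through it at 0.018. Round rod, 10 mm, end chamfered 0.5 mm; its axis is 156 mm from the hinge axis, 9 mm above the leaf's top: jig x = -64, z = 86 when level.
- bolt_knob (a point): Grip point in the bolt's red knob (18 mm thick, 27 mm tall, square to the leaf's outer face on a thin stem): on its axis, 38 mm above the rod's axis, 13 mm below the knob's top, 28 mm above the bolt guides; jig z = 124 when level. 16 mm to jig -y of the leaf's centre line with the bolt drawn back; moves with the bolt.
- keeper: Dark steel keeper bracket on the jig's base, 48 x 24 mm, 86 mm tall, axes as the jig; origin at its foot, jig (-64, 54, 14) mm. It carries the brass strike plate on its side towards the leaf. More than 35 N on bracket or plate counts as ramming.
- strike_nominal (a point): Nominal centre of the hole in the brass strike plate (40 x 31 x 7 mm), on its near face: jig (-64, 47, 86) mm. Hole 13.5 mm along x, 11.5 mm high. The plate is set by hand on slotted screws (it sets the clamping pressure), so the true hole is up to 7.5 mm higher or lower than this point: feel for it, pushing lightly, then lower; the bolt enters within 1 mm of true height.
- drill_bit: Twist drill 9 x 109 x 9 mm lying on the bench to the right of the jig; leave it alone.
- centre_punch: Knurled steel centre punch 9 x 106 x 9 mm lying on the bench; leave it alone.
- hex_nut: M16 steel nut 24 x 27 x 13 mm lying on the bench; leave it alone.
Mind the look-alikes: they are no part of the job. Of the things that look like the block, the larger one is meant.

How it is judged:
By the outcome, as a careful person would: the job done as asked, in the order asked, and still so for the second after the job is handed in, with the robot touching nothing.
It also fails if it takes over 72 s, if anything falls off the work surface, if the arm or the gripper's body presses on something with over 40 N, if the wrist force passes 120 N, or if a joint passes its speed limit or range.

### The arm

A 7-joint arm with a two-finger parallel gripper is mounted at the origin on a cart in front of the work surface, level with it; the furniture and walls round the work are solid. World frame = base frame: x ahead of the robot, y to its left, z up, the work surface at z = 0. Lengths are in m, angles in rad, forces in N, time in s.
With the tool pointing down it reaches from about 0.4 to 0.875 m from the base axis. Payload 19.3 kg.
Tool frame: the origin (TCP) lies on the centre line of the jaws, within the pads' length; the fingertips stand 8 mm ahead of it and the grasp point (between the pads) lies 11 mm behind it; z points along the fingers, y is the line along which they close (so a half turn about z gives the same grasp; the last joint's range is limited). The gripper opens to 85 mm and grips with 20 to 120 N. Pads are 22 mm wide; open, the fingers measure 114 mm over their backs; the gripper's body (76 mm by 85 mm) begins 54 mm behind the grasp point. The pads swing forward as they close: fully open they stand 13 mm farther back than shut.
Start: joints at [1.064, 0.521, -0.036, 1.599, 0.021, 1.021, -0.113], TCP at [0.264, -0.566, 0.239] pointing down, gripper open.
Joint ranges: [-2.91, 2.91], [-0.3, 2.13], [-1.5, 1.42], [0.17, 2.43], [-1.26, 4.41], [0.16, 1.93], [-2.52, 2.52]. Speed limits (rad/s): [1.89, 1.89, 2.39, 2.39, 3.01, 3.01, 3.01].

### API

Orientations are given as [roll, pitch, yaw] about the fixed x, y, z axes, in that order (R = Rz(yaw) Ry(pitch) Rx(roll)).
In Python, from workcell import status, grab_frame, camera_params, bot, search_frame, silhouettes gives the robot as it stands.
- The arm moves only by the shell command python3 -m creep 'ROWS' [FORCE]. ROWS is JSON, a list of rows, each a list of 5 numbers: the shift along the tool's x, y, z in units of 60 mm (1.0 is 60 mm), then the turn about the tool's z in units of 8 degrees (1.0 is 8 degrees), then the opening, from 0 (shut) to 1 (fully open). In form: [[x, y, z, twist, hand], ...]. A call has 1 to 5 rows; each row is the pose to reach, as a shift and turn from the pose commanded when the call began, along the tool's axes at that moment; what a row does not reach only later rows make up. A row lasts 1/8 s, in which the tool goes at most 62.5 mm and 10.7 degrees, less where a joint would pass 70% of its speed; a pose out of reach is approached as far as the arm can. A call with a gripper value outside its range is refused whole. The fingers move at their own pace and stop on an object; FORCE is the grip in N (left out, the last holds). Time passes only in rows, so rows that repeat a pose let the fingers close. It gives the time, the measured TCP pose, the force, the opening and the grip force at its end, in the units of the state.
- status.observe(): the state, without advancing time (a new reading comes with each control period).
- grab_frame(name): name is "side" or "top" or "wrist"; returns the picture (384x512x3 uint8, blue, green, red); there is no depth.
- camera_params(name): a dict with "K" (3x3 intrinsics, pixels), "rvec" (rotation vector, rad) and "tvec" (3), from world to camera coordinates, as OpenCV has them; the wrist camera has in their place "tool_from_camera" (4x4, takes a point from camera to tool coordinates, whose origin is the TCP and whose axes are the flange's). Camera axes: x right, y down, z forward; pixel columns grow to the right and rows downward; lengths in m; the calibration is good to about 2 mm. The wrist camera is an equidistant fisheye: a pixel r from the principal point sees the ray r / f radians off the axis. A picture is of the moment at which its call begins: read the wrist's pose just before it. camera_params takes no time and is no camera call.
- bot.job_done(): hands the job in; it is judged then, once.
Trained networks look in the newest picture that a camera, given by its name, has taken for a name from the list of things; names that differ only in an ending like _2 or _b are one class to them, and where a whole thing is asked for, a point or a joint stands for the part that bears it (a point fixed in the world has none). Each returns a list of dicts, best first, with "p" (0 to 1); they miss things now and then, are a little off and sometimes report something else, mostly with a low value. They report only what shows in the picture. A call takes as long as a camera call. They do not tell look-alikes from the thing itself.
- search_frame(camera, name): "extent" ([left, top, right, bottom] as shares, 0 to 1, of the picture: columns of its width, rows of its height, round what is visible of it).
- silhouettes(camera, name): "mask" (384x512 bool, what is visible of it) and "extent" ([left, top, right, bottom] as shares, 0 to 1, of the picture: columns of its width, rows of its height, round what is visible of it).
The state is a dict: "clock": time; "qpos": joint angles; "qd": joint speeds; "joint_efforts": joint torques, N m; "position": TCP position; "tool_rot": TCP orientation; "force": force on the tool from outside, world axes, zero at the start; "moment": the same for the moment, N m; "grip_width": finger opening in m; "finger_force": force on a finger pad.
Only numpy, scipy, OpenCV 4.12 (cv2) and the standard library are available. Lean on these libraries where they do the work, as an engineer would, in place of code of your own. Each camera call takes 0.05 s, during which the arm holds its last target. There are 200 camera calls.

## Working session

There is one attempt and no reset: what is moved stays moved. The work goes in short steps, Python scripts to look and compute and a shell command to move; the robot and the scene stay as the last step left them, time stands still between calls to the robot, and variables do not carry over. Pictures are saved under pics/ and viewed, at most 12 in all, crops included, and the job is handed in when it is done.

```bash
ls; mkdir -p pics; python3 - <<'E'
from workcell import status, grab_frame, camera_params, silhouettes
import cv2,numpy as np
s=status.observe();print({k:np.round(v,3) for k,v in s.items()})
for c in("side","top"):
    cv2.imwrite(f"pics/{c}0.png",grab_frame(c)); p=camera_params(c);print(c,p)
    for n in("block","jig","keeper","leaf"):
        for r in silhouettes(c,n):
            print(c,n,round(r["p"],2),np.round(np.array(r["extent"])*[512,384,512,384]))
print(camera_params("wrist"))
a=np.hstack([cv2.imread("pics/side0.png")]);
E
```

```text
pics
{'clock': np.float64(0.0), 'qpos': array([ 1.064,  0.522, -0.036,  1.6  ,  0.021,  1.021, -0.113]), 'qd': array([-0.   ,  0.001,  0.001, -0.001, -0.   , -0.   , -0.   ]), 'joint_efforts': array([ 0.0000e+00, -9.2709e+01,  1.9800e+00, -3.6994e+01,  1.8000e-02,
        8.0000e-03, -0.0000e+00]), 'position': array([ 0.264, -0.566,  0.239]), 'tool_rot': array([-3.14 ,  0.   ,  0.437]), 'force': array([ 0.942,  0.425, -0.358]), 'moment': array([0.045, 0.003, 0.044]), 'finger_force': np.float64(0.0), 'grip_width': np.float64(0.085)}
side {'K': array([[370.04281822,   0.        , 251.63813021],
       [  0.        , 370.04281822, 188.57512239],
       [  0.        ,   0.        ,   1.        ]]), 'rvec': array([ 0.44169668, -2.40567386,  1.59233144]), 'tvec': array([0.50606185, 0.16244549, 0.70153838])}
side block 0.81 [198. 260. 234. 317.]
side block 0.8 [212. 235. 249. 249.]
side block 0.64 [191. 107. 308. 233.]
side jig 0.65 [193. 106. 306. 235.]
side keeper 0.66 [272. 186. 289. 227.]
side keeper 0.33 [272. 254. 291. 283.]
side keeper 0.18 [193. 105. 304. 237.]
side leaf 0.71 [199. 
[... 295 characters left out ...]
lock 0.74 [136. 193. 179. 232.]
top block 0.72 [209. 181. 227. 210.]
top jig 0.91 [245. 106. 312. 244.]
top keeper 0.63 [252. 211. 266. 233.]
top leaf 0.57 [266. 104. 315. 159.]
{'K': array([[297.31863964,   0.        , 258.82119591],
       [  0.        , 297.31863964, 194.39791776],
       [  0.        ,   0.        ,   1.        ]]), 'tool_from_camera': array([[ 1.18341681e-03, -9.62656898e-01, -2.70721804e-01,
         6.95167245e-02],
       [ 9.99998631e-01,  8.26018871e-04,  1.43410107e-03,
         5.37269926e-04],
       [-1.15692597e-03, -2.70723131e-01,  9.62656558e-01,
        -1.34482033e-01],
       [ 0.00000000e+00,  0.00000000e+00,  0.00000000e+00,
         1.00000000e+00]])}
```

View pics/top0.png

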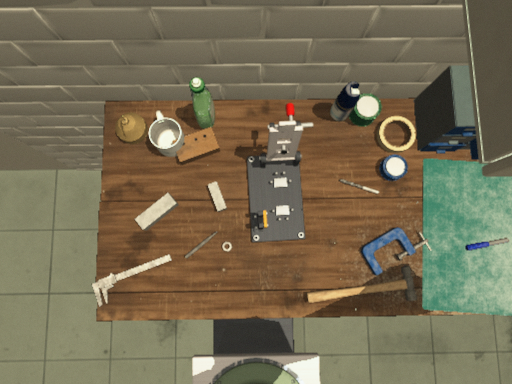

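View pics/side0.png

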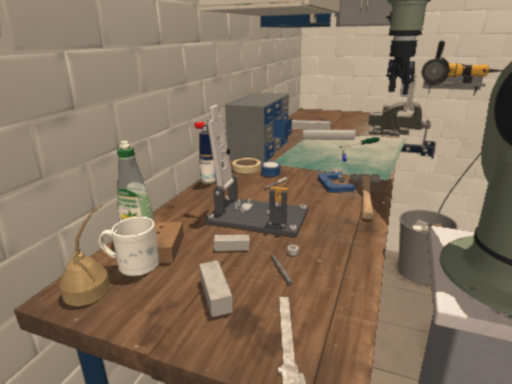

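The top picture shows the jig at about (277,195), hinge away from the robot, with the leaf open at (285,135) and the keeper at its left (260,220). Candidates for the block are the long sawn block at (156,211), the smaller one at (217,196), and the brown wooden block at (198,145). The larger grey one at (156,211) fits the description.

```bash
cat > h.py <<'E'
import cv2,numpy as np
from scipy.spatial.transform import Rotation as R
from workcell import status, grab_frame, camera_params, silhouettes
def cam(c):
    """R,t world->camera, K, fisheye flag"""
    p=camera_params(c)
    if c!="wrist": return R.from_rotvec(p["rvec"]).as_matrix(),np.array(p["tvec"]),p["K"],False
    s=status.observe(); T=np.eye(4);T[:3,:3]=R.from_euler("xyz",s["tool_rot"]).as_matrix();T[:3,3]=s["position"]
    M=np.linalg.inv(T@p["tool_from_camera"]);return M[:3,:3],M[:3,3],p["K"],True
def back(C,uv,z):
    Rm,t,K,f=C;uv=np.atleast_2d(np.asarray(uv,float));xy=(uv-K[:2,2])/K[0,0]
    if f:
        r=np.linalg.norm(xy,axis=1,keepdims=True)+1e-12;d=np.hstack([xy/r*np.sin(r),np.cos(r)])
    else: d=np.hstack([xy,np.ones((len(xy),1))])
    d=d@Rm;o=-Rm.T@t;return o+d*((z-o[2])/d[:,2])[:,None]
def proj(C,P):
    Rm,t,K,f=C;p=np.atleast_2d(P)@Rm.T+t
    if f:
        rho=np.linalg.norm(p[:,:2],axis=1,keepdims=True);q=p[:,:2]/(rho+1e-12)*np.arctan2(rho,p[:,2:])
    else:q=p[:,:2]/p[:,2:]
    return q*K[0,0]+K[:2,2]
def box(x0,x1,y0,y1,z0,z1):
    return np.array([[x,y,z] for x in(x0,x1) for y in(y0,y1) for z in(z0,z1)])
def place(pose,P):
    x,y,a=pose;c,s=np.cos(a),np.sin(a);P=np.asarray(P);return np.column_stack([x+c*P[:,0]-s*P[:,1],y+s*P[:,0]+c*P[:,1],P[:,2]])
def fit(C,mask,P,p0):
    """pose of convex box by matching silhouette hull to mask (signed-distance IoU)"""
    from scipy.optimize import minimize
    m=mask.astype(np.uint8);S=4;M=cv2.resize(m,None,fx=S,fy=S,interpolation=cv2.INTER_LINEAR)>0
    def cost(v):
        q=proj(C,place(v,P));h=cv2.convexHull(((q+.5)*S).astype(np.float32));im=np.zeros(M.shape,np.uint8)
        cv2.fillConvexPoly(im,np.round(h*16).astype(np.int32),1,shift=4);im=im>0
        return 1-(im&M).sum()/max(1,(im|M).sum())
    r=minimize(cost,p0,method="Nelder-Mead",options=dict(initial_simplex=[p0,*(np.array(p0)+np.diag([.015,.015,.15]))],xatol=1e-4,fatol=1e-4));return r.x,1-r.fun
BLOCK=box(-.018,.018,-.054,.054,0,.036)
E
python3 - <<'E'
from h import *
im=grab_frame("top");C=cam("top")
for r in silhouettes("top","block"):
    ys,xs=np.nonzero(r["mask"]);w=back(C,np.c_[xs,ys],.036)
    rc=cv2.minAreaRect(w[:,:2].astype(np.float32));print("block",round(r["p"],2),rc)
    L=rc[1];a=np.deg2rad(rc[2]) if L[0]<L[1] else np.deg2rad(rc[2])+np.pi/2
    print(fit(C,r["mask"],BLOCK,[*rc[0],a]))
r=silhouettes("top","jig")[0];ys,xs=np.nonzero(r["mask"]);
print("jig base screws approx",back(C,[[252,159],[298,157],[256,238],[302,235]],.014).round(3).tolist())
print("rests",back(C,[[281,183],[283,211]],.02).round(3).tolist(),"knob",back(C,[[290,107]],.25).round(3).tolist())
cv2.imwrite("pics/crop1.png",cv2.resize(im[95:250,125:325],None,fx=4,fy=3.8,interpolation=cv2.INTER_CUBIC)[:600])
E
```

```text
block 0.8 ((0.5481898784637451, 0.09216541051864624), (0.07550177723169327, 0.02429565042257309), 22.220481872558594)
(array([0.55429203, 0.09263296, 2.01938821]), np.float64(0.41998980112187656))
block 0.71 ((0.5104967355728149, 0.24566201865673065), (0.042927272617816925, 0.10659179091453552), 38.31989288330078)
(array([0.51409354, 0.24855667, 0.69515207]), np.float64(0.8965925424875285))
block 0.4 ((0.612194299697876, -0.06624156981706619), (0.1636112481355667, 0.37491053342819214), 83.79872131347656)
(array([ 0.59455494, -0.08822163,  1.97553671]), np.float64(0.11953008659202469))
jig base screws approx [[0.652, -0.001, 0.014], [0.656, -0.125, 0.014], [0.442, -0.008, 0.014], [0.448, -0.128, 0.014]]
rests [[0.585, -0.077, 0.02], [0.51, -0.08, 0.02]] knob [[0.706, -0.081, 0.25]]
```

View pics/crop1.png

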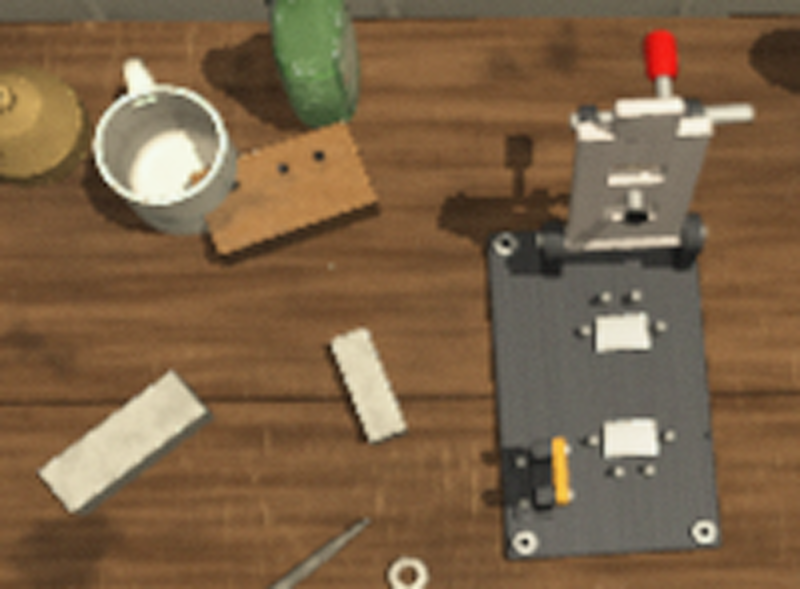

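The crop confirms the choice: the larger grey sawn block is at (125,440) in the crop and the small decoy at (368,385). The jig's base, rests and pins, with orange strike near (560,470), are clear. Measurements give block (0.514, 0.249) with its long axis at 129.8°, and jig origin about (0.550, -0.080) with yaw about 0.03.

```bash
cat >> h.py <<'E'
def go(frm,*tg):
    """print rows units; poses (x,y,z,yaw) tool down; chained"""
    for t in tg:
        t=np.array(t,float);f=np.array(frm,float);M=R.from_euler("xyz",[np.pi,0,f[3]]).as_matrix()
        d=M.T@(t[:3]-f[:3])/.06; dy=(t[3]-f[3]+np.pi)%(2*np.pi)-np.pi
        print(np.round(d,3),"twist",round(-np.rad2deg(dy)/8,3));frm=t
def now():
    s=status.observe();M=R.from_euler("xyz",s["tool_rot"]).as_matrix();return [*s["position"],np.arctan2(M[1,0],M[0,0])]
E
python3 - <<'E'
from h import *
go(now(),(.45,-.3,.25,1.36),(.50,.0,.25,2.265),(.514,.249,.15,2.265))
E
```

```text
[ 4.681 -2.714 -0.178] twist -6.612
[ 5.064 -0.231 -0.   ] twist -6.482
[3.04  2.834 1.667] twist -0.0
```

```bash
python3 -m creep '[[4.68,-2.71,-0.18,-6.6,1],[4.68,-2.71,-0.18,-6.6,1],[4.68,-2.71,-0.18,-6.6,1],[4.68,-2.71,-0.18,-6.6,1],[4.68,-2.71,-0.18,-6.6,1]]' 40
python3 -c "
from h import *
p=now();print(p);go(p,(.50,.0,.25,2.265))"
```

```text
clock: 1.27
position: [0.444, -0.3085, 0.2501]
tool_rot: [3.141, 0.0, 1.364]
force: [0.3, -1.7, -0.6]
grip_width: 0.0853
finger_force: 0.0
[np.float64(0.4440269572296812), np.float64(-0.30849327638047713), np.float64(0.25007547194671453), np.float64(1.3640466935514932)]
[ 5.224e+00 -1.420e-01  1.000e-03] twist -6.453
```

```bash
python3 -m creep '[[5.08,-0.23,0,-6.45,1],[5.08,-0.23,0,-6.45,1],[5.08,-0.23,0,-6.45,1],[5.08,-0.23,0,-6.45,1],[5.08,-0.23,0,-6.45,1]]'
python3 -m creep '[[3.04,2.83,1.4,0,1],[3.04,2.83,1.4,0,1],[3.04,2.83,1.4,0,1],[3.04,2.83,1.4,0,1],[3.04,2.83,1.4,0,1]]'
python3 - <<'E'
from h import *
p=now();print(p,status.observe()["qpos"].round(2))
C=cam("wrist");im=grab_frame("wrist");cv2.imwrite("pics/w1.png",im)
for r in silhouettes("wrist","block"):
    x,iou=fit(C,r["mask"],BLOCK,[.514,.249,.695]);print(r["p"],r["extent"],x,iou)
    if iou>.7: go(p,(x[0],x[1],.016,x[2]+np.pi/2))
E
```

```text
clock: 1.9
position: [0.494, -0.0072, 0.25]
tool_rot: [3.141, 0.001, 2.265]
force: [-0.2, -1.2, -0.3]
grip_width: 0.0853
finger_force: 0.0
clock: 2.52
position: [0.5079, 0.2435, 0.1645]
tool_rot: [-3.141, -0.002, 2.264]
force: [0.7, -0.7, 0.0]
grip_width: 0.0854
finger_force: 0.0
[np.float64(0.5078947100365091), np.float64(0.24351654707034345), np.float64(0.164520844771666), np.float64(2.263674343318248)] [-0.12  0.58 -0.61  1.81  0.42  0.88 -0.23]
0.77 [0.3414, 0.7234, 0.4777, 0.8372] [0.514 0.249 0.695] 0.0
0.66 [0.2658, 0.4258, 0.2941, 0.6443] [0.514 0.249 0.695] 0.0
0.57 [0.4895, 0.3362, 0.5756, 0.6372] [0.51610187 0.2509425  0.67877703] 0.9743900925376839
[0.008 0.184 2.475] twist 0.101
```

View pics/w1.png

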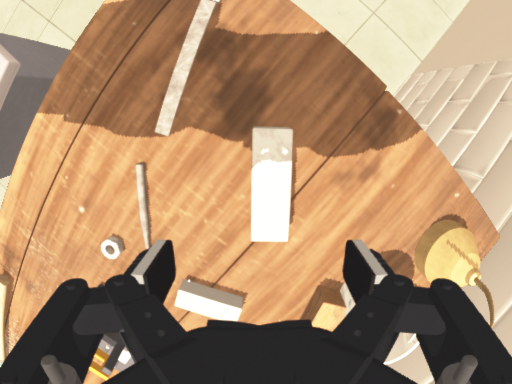

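The wrist view shows the larger block at (272,185) between the fingers, with the punch at (143,205), the nut at (112,247) and the decoy at (210,300) clear of them. The fit is good (IoU 0.97).

```bash
python3 -m creep '[[0,0.05,1.8,0.1,1],[0,0.05,1.8,0.1,1],[0,0.05,1.8,0.1,1],[0,0.05,1.8,0.1,1]]'
python3 -c "
from h import *
p=now();print(p);go(p,(.5161,.2509,.016,2.2496))"
```

```text
clock: 3.12
position: [0.5126, 0.2408, 0.0597]
tool_rot: [3.14, 0.001, 2.244]
force: [0.4, 0.2, 0.7]
grip_width: 0.0853
finger_force: 0.0
[np.float64(0.5126061109809987), np.float64(0.24084981744993791), np.float64(0.05968454287820567), np.float64(2.243675726185544)]
[0.095 0.15  0.728] twist -0.042
```

```bash
python3 -m creep '[[0.1,0.15,0.0,0,1],[0.1,0.15,0.4,0,1],[0.1,0.15,0.7,0,1],[0.1,0.15,0.7,0,1]]'
python3 -c "
from h import *
p=now();print(p);go(p,(.5161,.2509,.016,2.2496))"
```

```text
clock: 3.62
position: [0.5144, 0.2516, 0.0152]
tool_rot: [-3.14, -0.0, 2.245]
force: [-0.3, 0.2, -0.3]
grip_width: 0.0853
finger_force: 0.0
[np.float64(0.5144480717518433), np.float64(0.25163888422677105), np.float64(0.015159054106003168), np.float64(2.2451096216781767)]
[-0.027  0.014 -0.014] twist -0.032
```

```bash
python3 -m creep '[[0,0,0,0,0.3],[0,0,0,0,0.3],[0,0,0,0,0.3],[0,0,0,0,0.3],[0,0,0,0,0.3]]' 50
python3 -m creep '[[0,0,-0.6,0,0.3],[0,0,-1.5,0,0.3],[0,0,-2.2,0,0.3],[0,0,-2.2,0,0.3]]'
python3 -c "
from h import *
p=now();print(p);go(p,(.50,.09,.16,2.72),(.549,-.0795,.14,3.17))"
```

```text
clock: 4.25
position: [0.5151, 0.2517, 0.0164]
tool_rot: [3.141, 0.0, 2.245]
force: [-2.3, -1.8, 8.1]
grip_width: 0.0355
finger_force: 50.6
clock: 4.75
position: [0.516, 0.2521, 0.1506]
tool_rot: [3.137, 0.001, 2.244]
force: [0.1, -0.7, -4.2]
grip_width: 0.0352
finger_force: 51.8
[np.float64(0.5160425972156564), np.float64(0.25213318280184893), np.float64(0.15058686233568508), np.float64(2.24443560284358)]
[-1.945 -1.895 -0.157] twist -3.406
[-1.901 -2.243  0.333] twist -3.223
```

```bash
python3 -m creep '[[-1.94,-1.9,-0.2,-3.4,0.3],[-1.94,-1.9,-0.2,-3.4,0.3],[-1.94,-1.9,-0.2,-3.4,0.3],[-1.94,-1.9,-0.2,-3.4,0.3],[-1.94,-1.9,-0.2,-3.4,0.3]]'
python3 -c "
from h import *
p=now();print(p);go(p,(.47,-.08,.17,3.17))"
```

```text
clock: 5.38
position: [0.4982, 0.0899, 0.1591]
tool_rot: [3.141, -0.001, 2.719]
force: [-0.3, 0.8, -3.2]
grip_width: 0.0354
finger_force: 51.9
[np.float64(0.4981798873994372), np.float64(0.08990628440904205), np.float64(0.15913022442685726), np.float64(2.7187910308530414)]
[-0.734 -2.775 -0.181] twist -3.232
```

```bash
python3 -m creep '[[-0.73,-2.77,-0.18,-3.23,0.3],[-0.73,-2.77,-0.18,-3.23,0.3],[-0.73,-2.77,-0.18,-3.23,0.3],[-0.73,-2.77,-0.18,-3.23,0.3],[-0.73,-2.77,-0.18,-3.23,0.3]]'
python3 - <<'E'
from h import *
p=now();print(p)
C=cam("wrist");im=grab_frame("wrist");np.savez("w2",im=im,R=C[0],t=C[1])
cv2.imwrite("pics/w2.png",cv2.resize(im,(800,600),interpolation=cv2.INTER_CUBIC))
J=[.550,-.0805,.03]
print(proj(C,place(J,np.array([[-38,24.5,31],[-38,-24.5,31],[38,24.5,31],[38,-24.5,31],[-60.5,10,31],[-60.5,-10,31],[60.5,10,31],[60.5,-10,31],[-115,-55,14],[-115,85,14]])/1e3)).round()*800/512)
E
```

```text
clock: 6.0
position: [0.4706, -0.0788, 0.1703]
tool_rot: [3.141, 0.0, -3.113]
force: [0.8, 0.3, -2.6]
grip_width: 0.035
finger_force: 52.0
[np.float64(0.47061295852715), np.float64(-0.07878811862672527), np.float64(0.1703263418345133), np.float64(-3.1127308833002174)]
[[437.5    351.5625]
 [359.375  351.5625]
 [434.375  451.5625]
 [364.0625 451.5625]
 [414.0625 318.75  ]
 [381.25   318.75  ]
 [412.5    476.5625]
 [385.9375 476.5625]
 [312.5    228.125 ]
 [531.25   228.125 ]]
```

View pics/w2.png

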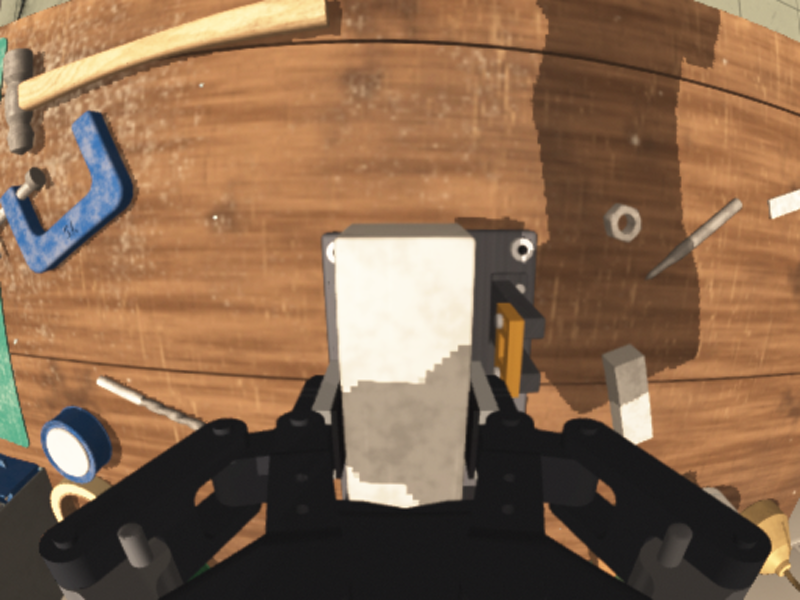

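The wrist view shows the block held straight, the base's front corners at (323,233) and (537,231), the front screws near (334,251) and (522,250), and the orange strike at (510,345). Next I refine the jig pose using the saved top picture and these screws.

```bash
python3 - <<'E'
from h import *
C=cam("wrist")
k=512/800
W=np.array([[334,251],[522,250]])*k;Cn=np.array([[323,233],[537,231]])*k
print("wrist screws",back(C,W,.016).round(4).tolist(),"corners",back(C,Cn,.014).round(4).tolist())
T=cam("top");im=cv2.imread("pics/top0.png")
g=im.min(axis=2);hsv=cv2.cvtColor(im,cv2.COLOR_BGR2HSV)
m=((g>150)).astype(np.uint8);n,l,st,ce=cv2.connectedComponentsWithStats(m)
for i in range(1,n):
    x,y=ce[i]
    if 243<x<308 and 150<y<245 and st[i,4]>=2:
        w=g*(l==i);print("top",ce[i].round(1),st[i,2:].tolist(),back(T,[ce[i]],.02 if st[i,4]>40 else .016).round(4)[0,:2])
# dark base edges by scanning rows: left/right edges
d=g.astype(float)
for y in (170,180,190,200,225,232): 
    row=im[y,235:315].astype(int); sat=row.max(1)-row.min(1); b=np.nonzero(sat<30)[0]+235; e=back(T,[[b[0]-.5,y],[b[-1]+.5,y]],.014)[:,:2].round(4).tolist();print("row",y,b[0],b[-1],e)
for x in (265,272,278,290,296):
    col=im[155:255,x].astype(int); sat=col.max(1)-col.min(1); b=np.nonzero(sat<30)[0]+155;print("col",x,b[-1],back(T,[[x,b[-1]+.5]],.014)[0,:2].round(4))
E
```

```text
wrist screws [[0.4513, -0.1237, 0.016], [0.4464, -0.0037, 0.016]] corners [[0.4401, -0.1311, 0.014], [0.4337, 0.0059, 0.014]]
top [278.5 151.5] [2, 2, 4] [ 0.6712 -0.0726]
top [283.  158.3] [22, 3, 37] [ 0.6524 -0.0841]
top [250.2 160.4] [3, 2, 5] [0.6478 0.0036]
top [283.5 172. ] [2, 1, 2] [ 0.615  -0.0844]
top [280.2 182.1] [14, 10, 117] [ 0.5872 -0.0746]
top [271.  181.5] [1, 2, 2] [ 0.5898 -0.0506]
top [282.2 209.8] [14, 10, 124] [ 0.5134 -0.0779]
top [292.  209.5] [1, 2, 2] [ 0.5144 -0.1039]
top [273.  210.5] [1, 2, 2] [ 0.5125 -0.054 ]
top [279.3 218.7] [2, 2, 3] [ 0.4909 -0.07  ]
top [287.  218.5] [1, 2, 2] [ 0.491 -0.09 ]
top [300.8 234.5] [6, 6, 24] [ 0.4488 -0.1247]
top [256.1 237.5] [5, 6, 22] [ 0.443  -0.0085]
row 170 247 299 [[0.6222, 0.0138], [0.6202, -0.1275]]
row 180 248 300 [[0.5951, 0.0115], [0.5931, -0.1292]]
row 190 249 300 [[0.5682, 0.0093], [0.5661, -0.1283]]
row 200 249 301 [[0.5415, 0.0097], [0.5394, -0.13]]
row 225 250 303 [[0.4757, 0.0081], [0.4735, -0.1328]]
row 232 251 304 [[0.4575, 0.0057], [0.4552, -0.1348]]
col 265 241 [ 0.4324 -0.0314]
col 272 240 [ 0.4347 -0.0496]
col 278 240 [ 0.4344 -0.0652]
col 290 239 [ 0.4365 -0.0964]
col 296 239 [ 0.4362 -0.112 ]
```

```bash
python3 -c "
from h import *
p=now();print(p);go(p,(.5497,-.0748,.085,np.pi+.045))"
```

```text
[np.float64(0.47069932352653815), np.float64(-0.07822576168482955), np.float64(0.170378377498652), np.float64(-3.111304501778925)]
[-1.318  0.017  1.423] twist -0.105
```

```bash
python3 -m creep '[[-0.9,0.02,0.2,-0.1,0.3],[-1.32,0.02,0.8,-0.1,0.3],[-1.32,0.02,1.7,-0.1,0.3],[-1.32,0.02,1.7,-0.1,0.3],[-1.32,0.02,1.7,-0.1,0.3]]'
python3 - <<'E'
from h import *
p=now();print(p)
C=cam("wrist");im=grab_frame("wrist")
J=[.551,-.0748,.045]
P=np.array([[-38,24.5,31],[-38,-24.5,31],[-60.5,10,31],[-60.5,-10,31],[38,24.5,31],[38,-24.5,31]])/1e3
uv=proj(C,place(J,P));print(uv.round(1).tolist())
v=cv2.resize(im[130:290,160:370],None,fx=3.75,fy=3.75,interpolation=cv2.INTER_CUBIC)
cv2.imwrite("pics/w3.png",v);print((uv-[160,130]).round(1)*3.75)
E
```

```text
clock: 6.68
position: [0.5502, -0.0751, 0.07]
tool_rot: [3.141, 0.001, -3.097]
force: [0.6, -0.3, -3.6]
grip_width: 0.0352
finger_force: 52.2
[np.float64(0.5501656458099449), np.float64(-0.07507109993047738), np.float64(0.06995200216620849), np.float64(-3.096924829419409)]
[[300.9, 164.5], [218.5, 164.4], [277.0, 126.3], [242.5, 126.3], [295.5, 275.9], [223.4, 275.8]]
[[528.375 129.375]
 [219.375 129.   ]
 [438.75  -13.875]
 [309.375 -13.875]
 [508.125 547.125]
 [237.75  546.75 ]]
```

View pics/w3.png

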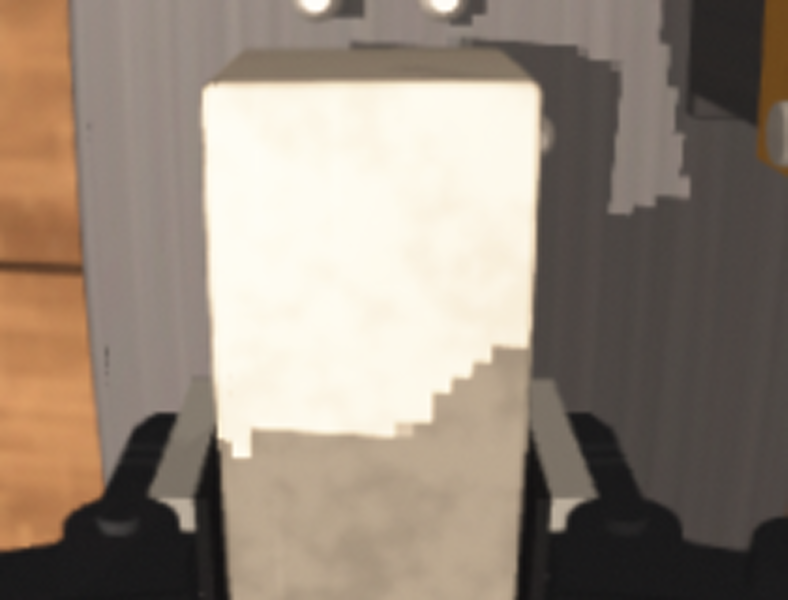

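The view shows the end pins at crop (315,3) and (442,3) and a side pin showing at (546,133). The base lines run parallel to the block. Laterally the jig sits about 1 mm to +y of the block. I need one closer look at the end pins for the lengthwise offset.

```bash
python3 - <<'E'
from h import *
p=now();C=cam("wrist");im=grab_frame("wrist")
J=[.551,-.0748,.045]
P=np.array([[-60.5,10,31],[-60.5,-10,31],[-60.5,10,20],[-60.5,-10,20],[-38,24.5,31]])/1e3
uv=proj(C,place(J,P));print(((uv-[225,110])*10).round().tolist())
# block front top edge predicted for centre at tool x -1.3mm
go(p,(p[0],p[1]+.001,p[2]-.01,p[3]))
M=R.from_euler("xyz",status.observe()["tool_rot"]).as_matrix()
for off in(-.0013,): 
    Q=np.array([[off+.054,s*.018,z] for s in(-1,1) for z in(-.0196,.0164)]);print(((proj(C,np.array(p[:3])+Q@M.T)-[225,110])*10).round().tolist())
cv2.imwrite("pics/w4.png",cv2.resize(im[110:160,225:300],None,fx=10,fy=10,interpolation=cv2.INTER_CUBIC))
E
```

```text
[[529.0, 157.0], [184.0, 157.0], [518.0, 149.0], [194.0, 149.0], [767.0, 539.0]]
[-0.001  0.017  0.167] twist -0.0
[[-114.0, 413.0], [-9.0, 321.0], [805.0, 415.0], [698.0, 323.0]]
```

View pics/w4.png

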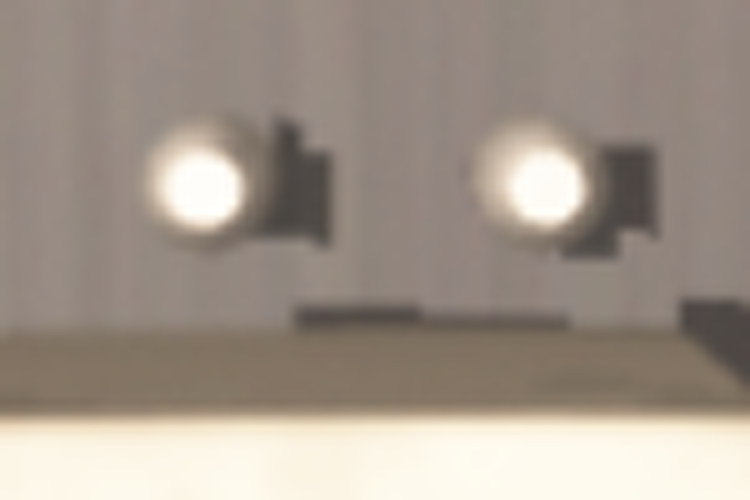

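```bash
python3 -m creep '[[-0.015,0.024,0.1,0,0.3],[-0.015,0.024,0.25,0,0.3],[-0.015,0.024,0.4,0,0.3],[-0.015,0.024,0.43,0,0.3]]'
python3 -m creep '[[0,0,0.04,0,0.3],[0,0,0.08,0,0.3],[0,0,0.12,0,0.3],[0,0,0.12,0,0.3]]'
```

```text
clock: 7.28
position: [0.5499, -0.075, 0.0419]
tool_rot: [3.141, -0.001, -3.099]
force: [0.3, -0.4, -4.2]
grip_width: 0.0352
finger_force: 52.3
clock: 7.78
position: [0.5504, -0.0751, 0.0363]
tool_rot: [-3.141, 0.0, -3.099]
force: [-6.5, -0.0, 16.0]
grip_width: 0.0352
finger_force: 54.9
```

```bash
python3 -m creep '[[0,0,-0.03,0,0.7],[0,0,-0.03,0,0.7],[0,0,-0.03,0,0.7],[0,0,-0.03,0,0.7]]'
python3 -m creep '[[0,0,-0.8,0,0.7],[0,0,-1.6,0,0.7],[0.8,0,-2.4,0,0.7],[1.5,0,-2.8,0,0.7],[1.5,0,-2.8,0,0.7]]'
python3 - <<'E'
from h import *
print(now());C=cam("wrist");im=grab_frame("wrist");cv2.imwrite("pics/w5.png",im)
J=[.5524,-.0740,.045]
for r in silhouettes("wrist","block"):
    B=box(-.054,.054,-.018,.018,.02,.056);x,i=fit(C,r["mask"],B,J)
    if i>.3: print(r["p"],x,i)
for n in("leaf","bolt_knob"):
    for r in silhouettes("wrist",n)[:1]: print(n,r["p"],r["extent"])
E
```

```text
clock: 8.28
position: [0.5503, -0.075, 0.0372]
tool_rot: [3.142, -0.0, -3.099]
force: [-0.0, 0.9, 0.2]
grip_width: 0.0598
finger_force: 0.0
clock: 8.9
position: [0.4588, -0.0798, 0.207]
tool_rot: [-3.138, 0.001, -3.1]
force: [1.2, -0.0, 0.2]
grip_width: 0.0594
finger_force: 0.0
[np.float64(0.4587992392047706), np.float64(-0.07981727623833203), np.float64(0.20697048620009872), np.float64(-3.0995060927813225)]
0.64 [ 0.55274786 -0.07531469  0.05172484] 0.9770623508179542
leaf 0.36 [0.4166, 0.3979, 0.6535, 0.8404]
```

View pics/w5.png

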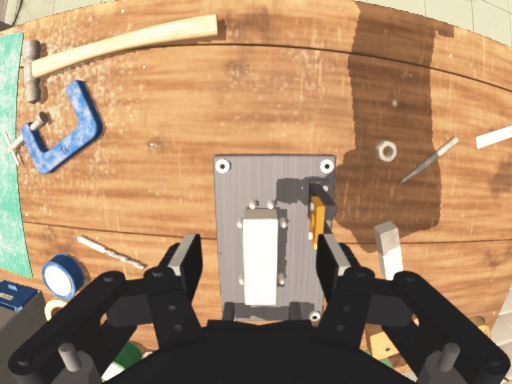

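The picture shows the block lying between all the pins at (260,255), square with the jig. The pose fit gives the block at (0.5527, -0.0753), as expected. Next I work out the leaf angle from the first pictures.

```bash
cat >> h.py <<'E'
J=[.552,-.0747,.046]
def leaf(th,r,y,o):
    """jig->world of leaf point: r from hinge, lateral y, o outside mid-plane"""
    return place(J,[[.092-r*np.cos(th)+o*np.sin(th),y,.072+r*np.sin(th)+o*np.cos(th)]])[0]
E
python3 - <<'E'
from h import *
T=cam("top");S=cam("side")
for th in(1.6,1.65,1.7,1.75,1.8):
    print(th,*[proj(c,leaf(th,*a))[0].round(1) for c in(T,S) for a in((.204,0,.0),(.156,-.016,.052),(.09,0,0))])
print("wall",back(T,[[240,100]],0).round(3))
im=cv2.imread("pics/top0.png");h=cv2.cvtColor(im,cv2.COLOR_BGR2HSV);m=((h[...,0]<6)|(h[...,0]>174))&(h[...,1]>190)&(h[...,2]>120);ys,xs=np.nonzero(m);print("red top",xs.mean(),ys.mean(),xs.min(),xs.max(),ys.min(),ys.max())
print(proj(T,[leaf(1.7,.156,-.016,o) for o in(.038,.065)]))
a=cv2.resize(im[95:165,255:325],(560,560),interpolation=cv2.INTER_CUBIC)
E
```

```text
1.6 [287.  128.6] [290.4 113. ] [282.4 145.6] [218.9 104.7] [204.  122.7] [222.6 150.9]
1.65 [286.6 123.9] [290.  110.2] [282.3 143.7] [215.  104.7] [201.3 123.7] [220.9 150.8]
1.7 [286.2 119.3] [289.6 107.5] [282.1 141.9] [211.1 105. ] [198.7 124.9] [219.3 150.9]
1.75 [285.7 114.9] [289.2 105. ] [282.  140.1] [207.3 105.5] [196.2 126.2] [217.6 151. ]
1.8 [285.3 110.6] [288.7 102.6] [281.8 138.4] [203.6 106.2] [193.8 127.6] [216.1 151.2]
wall [[0.824 0.029 0.   ]]
red top 289.65168539325845 108.80898876404494 286 294 103 115
[[290.15476342 113.23071359]
 [289.05768227 102.18738556]]
```

```bash
python3 - <<'E'
from h import *
p=now();print(p)
a=place(J,[[.140,0,0]])[0];go(p,(p[0],p[1],.315,np.pi+.046),(a[0],a[1],.315,np.pi+.046),(a[0],a[1],.266,np.pi+.046))
E
```

```text
[np.float64(0.46085844062946363), np.float64(-0.0788334646374924), np.float64(0.20489185505754387), np.float64(-3.0985586520410346)]
[ 0.     0.    -1.835] twist -0.021
[-3.854e+00 -1.000e-03 -0.000e+00] twist -0.0
[ 0.    -0.     0.817] twist -0.0
```

```bash
python3 -m creep '[[0,0,-1,0,0],[0,0,-1.84,0,0],[0,0,-1.84,0,0]]'
python3 -m creep '[[-3.85,0,0,0,0],[-3.85,0,0,0,0],[-3.85,0,0,0,0],[-3.85,0,0,0,0],[-3.85,0,0,0,0]]'
python3 - <<'E'
from h import *
p=now();print(p);a=place(J,[[.140,0,0]])[0];go(p,(a[0],a[1],.266,np.pi+.046))
E
```

```text
clock: 9.48
position: [0.4622, -0.0786, 0.318]
tool_rot: [-3.141, 0.004, -3.098]
force: [-0.1, 0.6, -1.2]
grip_width: 0.0053
finger_force: 0.0
clock: 10.1
position: [0.693, -0.0673, 0.3117]
tool_rot: [3.139, -0.004, -3.097]
force: [-0.4, -0.2, -0.9]
grip_width: 0.0
finger_force: 0.0
[np.float64(0.6929627696998298), np.float64(-0.06730943175988054), np.float64(0.3117415901674758), np.float64(-3.0970408609884794)]
[ 0.019 -0.015  0.762] twist -0.01
```

```bash
python3 -m creep '[[0.02,0.12,0.4,0,0],[0.02,0.12,0.76,0,0],[0.02,0.12,0.76,0,0]]'
python3 -m creep '[[0.38,0,0,0,0],[0.78,0,-0.07,0,0],[1.25,0,-0.03,0,0],[1.72,0,0.09,0,0]]'
python3 - <<'E'
from h import *
p=now();d=R.from_euler("z",J[2]).as_matrix().T@(np.array(p[:3])-[J[0],J[1],0]);print("jig",d.round(4))
for r in silhouettes("side","leaf")[:2]:print(r)
E
```

```text
clock: 10.48
position: [0.6886, -0.0619, 0.2677]
tool_rot: [3.141, -0.004, -3.098]
force: [0.5, -0.5, 1.0]
grip_width: -0.0001
finger_force: 0.0
clock: 10.98
position: [0.5861, -0.0662, 0.2654]
tool_rot: [-3.141, 0.002, -3.099]
force: [1.3, -0.1, -0.8]
grip_width: 0.0001
finger_force: 0.8
jig [0.0344 0.0069 0.2654]
{'extent': [0.3881, 0.2784, 0.4549, 0.4927], 'p': 0.71, 'mask': array([[False, False, False, ..., False, False, False],
       [False, False, False, ..., False, False, False],
       [False, False, False, ..., False, False, False],
       ...,
       [False, False, False, ..., False, False, False],
       [False, False, False, ..., False, False, False],
       [False, False, False, ..., False, False, False]], shape=(384, 512))}
```

```bash
python3 -m creep '[[0.43,0,0.2,0,0],[0.83,0,0.46,0,0],[1.2,0,0.77,0,0],[1.2,0,0.77,0,0]]'
python3 - <<'E'
from h import *
p=now();d=R.from_euler("z",J[2]).as_matrix().T@(np.array(p[:3])-[J[0],J[1],0]);print("jig",d.round(4))
im=grab_frame("side");cv2.imwrite("pics/s2.png",cv2.resize(im[60:260,140:340],(600,600),interpolation=cv2.INTER_CUBIC))
E
```

```text
clock: 11.52
position: [0.5135, -0.0698, 0.2183]
tool_rot: [-3.141, -0.001, -3.099]
force: [0.6, -0.5, 1.2]
grip_width: 0.0001
finger_force: 0.0
jig [-0.0383  0.0066  0.2183]
```

View pics/s2.png

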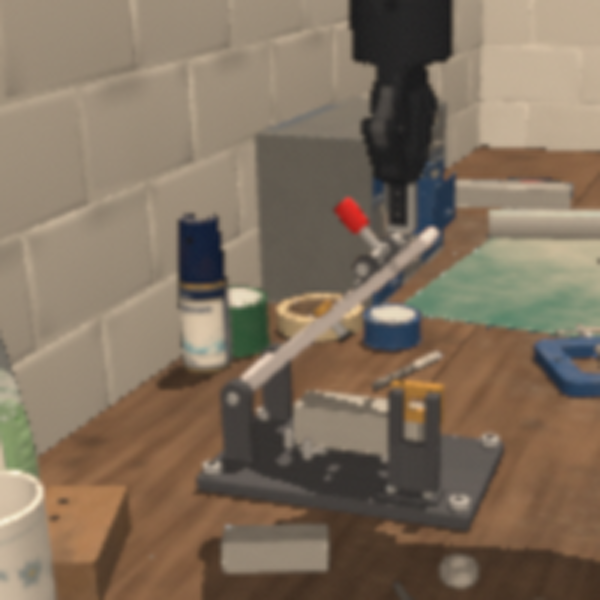

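The picture shows the leaf swung past vertical to about 40°, with the fingertips behind the tab at (400,225) and the block seated below. The push works, so I continue down.

```bash
python3 -m creep '[[0.25,0,0.43,0,0],[0.5,0,0.84,0,0],[0.75,0,1.28,0,0],[0.9,0,1.58,0,0],[0.95,0,1.75,0,0]]'
python3 - <<'E'
from h import *
p=now();d=R.from_euler("z",J[2]).as_matrix().T@(np.array(p[:3])-[J[0],J[1],0]);print("jig",d.round(4))
E
```

```text
clock: 12.2
position: [0.4584, -0.0717, 0.1134]
tool_rot: [-3.141, 0.001, -3.098]
force: [1.2, -0.4, 1.4]
grip_width: -0.0002
finger_force: 0.0
jig [-0.0934  0.0073  0.1134]
```

```bash
python3 -m creep '[[0,0,-0.8,0,0],[0,0,-1.6,0,0.6],[0,-0.4,-1.8,0,0.6],[0,-0.4,-1.8,0,0.6]]'
cat >> h.py <<'E'
def tojig(p): return R.from_euler("z",J[2]).as_matrix().T@(np.array(p[:3])-[J[0],J[1],0])
def red(c):
    C=cam(c);im=grab_frame(c);h=cv2.cvtColor(im,cv2.COLOR_BGR2HSV)
    m=(((h[...,0]<7)|(h[...,0]>173))&(h[...,1]>170)&(h[...,2]>70)).astype(np.uint8)
    n,l,st,ce=cv2.connectedComponentsWithStats(m);i=1+np.argmax(st[1:,4]);return C,im,ce[i],st[i]
E
python3 - <<'E'
from h import *
from scipy.optimize import least_squares
print("tcp jig",tojig(now()).round(4))
obs=[]
for c in("wrist","side","top"):
    C,im,ce,st=red(c);print(c,ce.round(1),st);obs.append((C,ce))
    cv2.imwrite(f"pics/{c}3.png",im)
for use in([0,1],[0,1,2]):
    f=lambda P:np.concatenate([(proj(obs[i][0],P)[0]-obs[i][1]) for i in use])
    s=least_squares(f,leaf(.14,.156,-.016,.052));print("knob jig",tojig(s.x).round(4),s.fun.round(1))
for th in(.08,.12,.16,.2):print(th,tojig(leaf(th,.156,-.016,.052)).round(4))
E
```

```text
clock: 12.7
position: [0.46, -0.0973, 0.2229]
tool_rot: [-3.14, 0.003, -3.101]
force: [-0.5, -0.2, -0.2]
grip_width: 0.0512
finger_force: 0.0
tcp jig [-0.0929 -0.0183  0.2229]
wrist [265.8 240.9] [256 226  21  30 520]
side [284.  165.4] [281 160   7  11  63]Traceback (most recent call last):
  File "<stdin>", line 6, in <module>
  File "h.py", line 52, in red
    n,l,st,ce=cv2.connectedComponentsWithStats(m);i=1+np.argmax(st[1:,4]);return C,im,ce[i],st[i]
                                                      ~~~~~~~~~^^^^^^^^^^
    return _wrapfunc(a, 'argmax', axis=axis, out=out, **kwds)
    return bound(*args, **kwds)
ValueError: attempt to get argmax of an empty sequence
```

```bash
python3 - <<'E'
from h import *
from scipy.optimize import least_squares
obs=[red(c)[::2] for c in("wrist","side")]
f=lambda P:np.concatenate([(proj(C,P)[0]-ce) for C,ce in obs])
s=least_squares(f,leaf(.14,.156,-.016,.052));print("knob jig",tojig(s.x).round(4),s.fun.round(1))
for th in(.08,.12,.16,.2):print(th,tojig(leaf(th,.156,-.016,.052)).round(4))
im=cv2.imread("pics/side3.png");h=cv2.cvtColor(im,cv2.COLOR_BGR2HSV);C=cam("side")
m=((h[...,0]>8)&(h[...,0]<30)&(h[...,1]>150)&(h[...,2]>90)).astype(np.uint8);m[:170]=0;m[230:]=0;m[:,:260]=0;m[:,300:]=0
ys,xs=np.nonzero(m);print("brass",xs.min(),xs.max(),ys.min(),ys.max())
for dz in(-7.5,0,7.5):print(dz,proj(C,place(J,np.array([[-84,47,86+15.5+dz],[-44,47,86+15.5+dz],[-84,40,86+15.5+dz],[-44,40,86+15.5+dz]])/1e3)).round(1).tolist())
p=now();a=place(J,[[-.055,-.016,0]])[0];go(p,(a[0],a[1],.2,np.pi+.046))
cv2.imwrite("pics/brass.png",cv2.resize(im[155:235,255:325],(700,600),interpolation=cv2.INTER_CUBIC))
E
```

```text
knob jig [-0.0579 -0.0134  0.1351] [-0.  -0.3 -0.8 -0.4]
0.08 [-0.0593 -0.016   0.1363]
0.12 [-0.0567 -0.016   0.1423]
0.16 [-0.0537 -0.016   0.1482]
0.2 [-0.0506 -0.016   0.154 ]
brass 260 286 183 199
-7.5 [[287.4, 191.0], [270.8, 189.1], [288.2, 189.9], [271.6, 188.0]]
0 [[287.5, 188.0], [270.8, 186.2], [288.2, 186.9], [271.6, 185.1]]
7.5 [[287.6, 185.0], [270.8, 183.2], [288.3, 183.9], [271.6, 182.1]]
[-0.651  0.003  0.354] twist -0.014
```

View pics/brass.png

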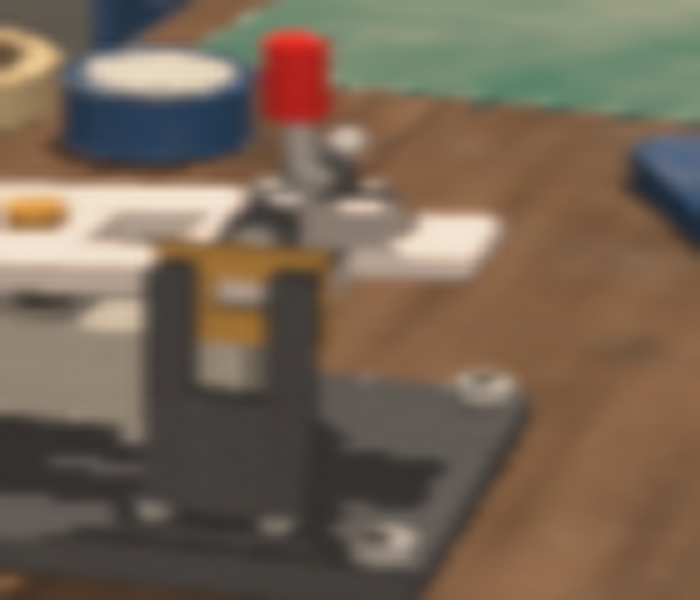

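The side crop shows the leaf resting on the block through the pad, with the red knob upright at (297,75). The brass plate's top edge is at crop y of about 245–252, which puts the hole near nominal, 0 to -1 mm ±2. The knob is triangulated at jig (-58, -14, 135), which matches the leaf at about 0.08 rad.

```bash
python3 -m creep '[[-0.3,0.05,0,0,0.6],[-0.57,0.05,0.3,0,0.6],[-0.57,0.05,1.0,0,0.6],[-0.57,0.05,1.5,0,0.6],[-0.57,0.05,1.5,0,0.6]]' 60
python3 - <<'E'
from h import *
print(tojig(now()).round(4))
C,im,ce,st=red("wrist");print(ce,st,proj(C,leaf(.08,.156,-.016,.052)),proj(C,np.array(now()[:3])))
E
```

```text
clock: 13.58
position: [0.4918, -0.0904, 0.13]
tool_rot: [3.14, -0.003, -3.097]
force: [0.3, -0.6, 1.6]
grip_width: 0.0511
finger_force: 0.0
[-0.0609 -0.0129  0.13  ]
[258.41097639 262.46777281] [ 240  236   38   52 1567] [[252.90451641 259.74960293]] [[258.96021769 253.84984989]]
```

```bash
python3 -m creep '[[0,0,0.06,0,0.6],[0,0,0.06,0,0.1],[0,0,0.06,0,0.1],[0,0,0.06,0,0.1],[0,0,0.06,0,0.1]]' 60
python3 -c "
from h import *
print(tojig(now()).round(4))"
```

```text
clock: 14.25
position: [0.4928, -0.0915, 0.1282]
tool_rot: [-3.141, 0.0, -3.099]
force: [-0.6, 0.2, 5.3]
grip_width: 0.0162
finger_force: 58.5
[-0.0599 -0.014   0.1282]
```

```bash
python3 -m creep '[[0.02,0,0.05,0,0.1],[0.045,0,0.11,0,0.1],[0.045,0,0.11,0,0.1],[0.045,0,0.11,0,0.1]]'
python3 -c "
from h import *
print(tojig(now()).round(4))"
```

```text
clock: 14.75
position: [0.4903, -0.0916, 0.1216]
tool_rot: [-3.141, 0.001, -3.099]
force: [-3.0, -1.5, 5.3]
grip_width: 0.0165
finger_force: 58.5
[-0.0624 -0.014   0.1216]
```

```bash
python3 -m creep '[[0,0.06,0,0,0.1],[0,0.12,0,0,0.1],[0,0.15,0,0,0.1],[0,0.15,0,0,0.1]]'
python3 -m creep '[[0,0.015,0,0,0.1],[0,0.03,0,0,0.1],[0,0.03,0,0,0.1]]'
python3 -m creep '[[0,0.01,0,0,0.1],[0,0.02,0,0,0.1],[0,0.02,0,0,0.1]]'
python3 -c "
from h import *
print(tojig(now()).round(4))"
```

```text
clock: 15.25
position: [0.4899, -0.0824, 0.1216]
tool_rot: [-3.141, 0.001, -3.098]
force: [-2.5, 0.4, 6.6]
grip_width: 0.0158
finger_force: 58.5
clock: 15.62
position: [0.4898, -0.0812, 0.1216]
tool_rot: [-3.141, 0.0, -3.099]
force: [-2.6, -3.6, 6.3]
grip_width: 0.0158
finger_force: 58.7
clock: 16.0
position: [0.4898, -0.0808, 0.1216]
tool_rot: [-3.14, 0.0, -3.1]
force: [-1.4, -8.8, 7.8]
grip_width: 0.0161
finger_force: 58.8
[-0.0625 -0.0033  0.1216]
```

```bash
python3 -m creep '[[0.004,0,0.01,0,0.1],[0.008,0,0.02,0,0.1],[0.012,0,0.03,0,0.1],[0.012,0,0.03,0,0.1]]'
python3 -m creep '[[0.004,0,0.01,0,0.1],[0.008,0,0.02,0,0.1],[0.012,0,0.03,0,0.1],[0.012,0,0.03,0,0.1]]'
```

```text
clock: 16.5
position: [0.4893, -0.0805, 0.1202]
tool_rot: [-3.14, 0.001, -3.099]
force: [-2.3, -6.3, 13.9]
grip_width: 0.0161
finger_force: 59.5
clock: 17.0
position: [0.4886, -0.0797, 0.1183]
tool_rot: [-3.141, 0.001, -3.099]
force: [-1.4, -2.6, 10.9]
grip_width: 0.016
finger_force: 59.4
```

```bash
python3 -m creep '[[0,0.012,0,0,0.1],[0,0.024,0,0,0.1],[0,0.024,0,0,0.1]]'
```

```text
clock: 17.38
position: [0.4885, -0.0782, 0.1183]
tool_rot: [-3.141, 0.001, -3.099]
force: [-2.4, -0.3, 11.4]
grip_width: 0.016
finger_force: 59.4
```

```bash
python3 -m creep '[[0,0.03,0,0,0.1],[0,0.06,0,0,0.1],[0,0.09,0,0,0.1],[0,0.09,0,0,0.1]]'
```

```text
clock: 17.88
position: [0.4883, -0.0726, 0.1183]
tool_rot: [-3.141, 0.001, -3.098]
force: [-2.5, -0.0, 11.1]
grip_width: 0.016
finger_force: 59.3
```

```bash
python3 -m creep '[[0,0.03,0,0,0.1],[0,0.06,0,0,0.1],[0,0.08,0,0,0.1],[0,0.08,0,0,0.1]]'
```

```text
clock: 18.38
position: [0.488, -0.0679, 0.1183]
tool_rot: [-3.141, 0.001, -3.099]
force: [-3.1, -0.7, 12.8]
grip_width: 0.0158
finger_force: 59.4
```

```bash
python3 -m creep '[[0,0.03,0,0,0.1],[0,0.06,0,0,0.1],[0,0.09,0,0,0.1],[0,0.09,0,0,0.1]]'
python3 -m creep '[[0,0.015,0,0,0.1],[0,0.03,0,0,0.1],[0,0.03,0,0,0.1]]'
```

```text
clock: 18.88
position: [0.4878, -0.0625, 0.1183]
tool_rot: [-3.141, 0.001, -3.099]
force: [-3.0, -0.5, 12.1]
grip_width: 0.0161
finger_force: 59.4
clock: 19.25
position: [0.4878, -0.0622, 0.1183]
tool_rot: [-3.139, 0.001, -3.1]
force: [-1.9, -10.2, 13.3]
grip_width: 0.0162
finger_force: 59.6
```

```bash
python3 -m creep '[[0,0,0,0,0.4],[0,0,0,0,0.4],[0,0,0,0,0.4],[0,0,0,0,0.4]]'
python3 -m creep '[[0,0,-0.4,0,0.4],[0,0,-1,0,0.4],[0,0,-1.8,0,0.4],[0.5,0,-2.4,0,0.4],[0.5,0,-2.4,0,0.4]]'
python3 - <<'E'
from h import *
C,im,ce,st=red("side");cv2.imwrite("pics/end.png",cv2.resize(im[155:235,255:325],(700,600),interpolation=cv2.INTER_CUBIC))
print(ce,proj(C,leaf(.015,.156,.014,.052)))
C,im,ce,st=red("wrist");print(ce,proj(C,leaf(.015,.156,.014,.052)),proj(C,leaf(.015,.156,-.016,.052)))
E
```

```text
clock: 19.75
position: [0.4872, -0.0606, 0.1176]
tool_rot: [3.141, -0.0, -3.099]
force: [0.3, -0.3, -0.1]
grip_width: 0.0343
finger_force: 0.0
clock: 20.38
position: [0.457, -0.0623, 0.2636]
tool_rot: [-3.139, 0.003, -3.099]
force: [-0.1, -0.5, -0.6]
grip_width: 0.0343
finger_force: 0.0
[282.64634146 172.14634146] [[282.46552394 172.21324688]]
[258.00299401 217.4011976 ] [[256.93619461 216.25060765]] [[226.07031017 216.21596385]]
```

View pics/end.png

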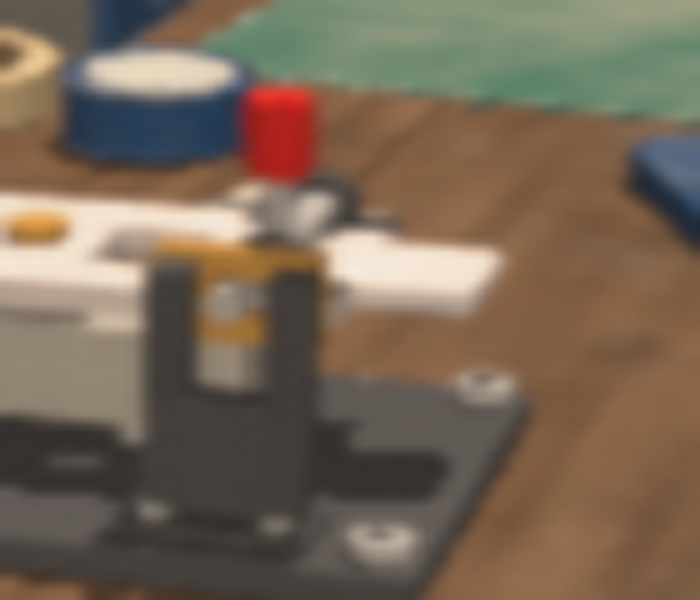

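The picture shows the leaf down and the bolt's end through the brass plate at (235,298). The red knob at (280,130) is within about 1 px of its predicted fully-home position, and the gripper is clear.

```bash
python3 -c "
from workcell import bot
print(bot.job_done())"
```

```text
the job is handed in; nothing more can be done
None
```

The block is clamped in the jig with the bolt fully home in the keeper, and the job was handed in at about 20 s; the push on the strike plate stayed under about 10 N, and I left the drill bit, punch and nut alone.

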